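# Hold the glass column against the sprung seal pad

## Robot

A 6-joint arm with a two-finger parallel gripper is mounted at the origin on the work surface. World frame = base frame: x ahead of the robot, y to its left, z up, the work surface at z = 0. Lengths are in mm, angles in degrees, forces in N, time in s.
With the tool pointing down it reaches from about 300 to 850 mm from the base axis. Payload 4.2 kg.
Tool frame: the origin (TCP) lies on the centre line of the jaws, within the pads' length; the fingertips stand env.nose_length ahead of it and the grasp point (between the pads) lies 2 mm behind it (env.nose_length is the distance from the TCP to the fingertips, in mm); z points along the fingers, y is the direction in which the jaws open and shut (so a half turn about z gives the same grasp; the last joint's range is limited). The gripper opens to 91 mm and grips with 3 to 60 N. Pads are 32 mm wide; open, the fingers measure 118 mm over their backs; the gripper's body (76 mm by 178 mm) begins 60 mm behind the grasp point.
Start: joints at [-73.167, 18.312, 89.639, -0, 72.044, -1.146], TCP at [177.491, -546.935, 230.976] pointing down, gripper open.
Joint ranges: [-177.97, 177.97], [-48.28, 115.42], [12.27, 149.76], [-77.06, 257.06], [2.81, 150.46], [-146.56, 146.56]. Speed limits (degrees/s): [147.25, 147.25, 180, 180, 180, 180].

## Interface

Orientations are given as [roll, pitch, yaw] about the fixed x, y, z axes, in that order (R = Rz(yaw) Ry(pitch) Rx(roll)).
In Python, from workcell import env gives the robot as it stands. The module is installed in compiled form; this text tells all that it offers.
- The arm moves only by the tool jog_arm, never from a script. Its argument "deltas" is a list that holds one entry, the list of rows, each a list of 5 numbers: the shift along the tool's x, y, z in m, then the turn about the tool's z in degrees, then the finger opening in m, from 0 to 0.0912. A call has 1 to 20 rows; each row is the pose to reach, as a shift and turn from the pose commanded when the call began, along the tool's axes at that moment; what a row does not reach only later rows make up. A row lasts 1/12 s, in which the tool goes at most 41.7 mm and 7.16 degrees, less where a joint would pass 70% of its speed; a pose out of reach is approached as far as the arm can. A call with a gripper value outside its range is refused whole. The fingers move at their own pace and stop on an object; "grip_force" is the grip in N (left out, the last holds). Time passes only in rows, so rows that repeat a pose let the fingers close. It gives the time, the measured TCP pose, the force and the opening at its end, in the units of the state.
- env.state(): the state, without advancing time (a new reading comes with each control period).
- env.grab_frame(name): name is "scene" or "side" or "wrist"; returns the picture (420x560x3 uint8, red, green, blue); there is no depth.
- env.camera_params(name): a dict with "fx", "fy", "cx", "cy" (pixels), "xyz" and "orientation" of the camera in the world. Camera axes: x right, y down, z forward; pixel columns grow to the right and rows downward; lengths in mm; the calibration is good to about 2 mm. A picture is of the moment at which its call begins: read the wrist's pose just before it. camera_params takes no time and is no camera call; for the wrist camera it gives the pose at the moment of the call.
- env.job_done(): hands the job in, once; it reports no verdict.
Trained networks look in the newest picture that a camera, given by its name, has taken for a name from the list of things; names that differ only in an ending like _2 or _b are one class to them, and where a whole thing is asked for, a point or a joint stands for the part that bears it (a point fixed in the world has none). Each returns a list of dicts, best first, with "conf" (0 to 1); they miss things now and then, are a little off and sometimes report something else, mostly with a low value. They report only what shows in the picture. A call takes as long as a camera call.
- env.look_for(camera, label): "xyz" ([x, y, z] in mm, in world coordinates, good to about 4 mm: the middle of the surface that is visible of it).
The state is a dict: "time_s": time; "qpos": joint angles; "qvel": joint speeds; "effort": joint torques, N m; "ee_pos": TCP position; "ee_rot": TCP orientation; "force": force on the tool from outside, world axes, zero at the start; "torque": the same for the moment, N m; "gripper_width": finger opening in mm.
Only numpy, scipy, OpenCV 4.12 (cv2) and the standard library are available. Lean on these libraries where they do the work, as an engineer would, in place of code of your own. Each camera call takes 0.05 s, during which the arm holds its last target.

## Task

Take the amber glass column from its rest, lay it in the V-saddles of the blue assembly cradle with its blue end facing the black sprung pad, and push it lengthwise against the pad until the black pointer's tip is in the green band (about 10 N), never on into the orange zone. Finish while still holding it there, lying in the saddles with a steady push, so that a colleague can fasten the other end. Leave the bottle, beaker and tube rack alone.

Things in the scene. Friction and masses are not known exactly. Their poses are not given: they have to be found in the camera images.
- column: loose glass column, 0.17 to 0.35 kg: amber barrel 36 mm thick, 180 mm long, blue flat end, white end with an outlet nozzle (12 mm thick, 22 mm long). Origin: on the axis at mid-barrel (the balance point, within 3 mm). Own y axis along the barrel, +y to the blue end, 90 mm away. Starts level in the rest, axis 55 mm above the bench; grip it across, between the saddles
- blue_end (a point): centre of the flat blue end face of the column
- rest: fixed bench rest: white 80 x 150 x 12 mm plate, two grey V-saddles 14 mm thick, centred at y = -60 and 60 mm in its frame; they reach 52 mm above the bench and 28 mm to either side of the axis. Origin: centre of the underside, on the bench; z up. The column lies along its y axis within 12 mm of its middle, blue end towards +y
- cradle: fixed assembly cradle, origin on the bench under the axis line, z up. Blue base 90 mm wide (x), 12 mm thick, from y = -100 to 170 mm. Two white V-saddles like the rest's at y = -68 and 48 mm: a column in them lies along the y axis at x = 0, axis 55 mm above the bench. At the +y end an aluminium guide block, 50 mm wide, y = 117 to 169 mm, 78 mm high, holds the sprung pad; push towards +y
- pad_face (a point): black rubber pad, disc 32 mm across and 8 mm thick, facing the cradle's -y, on the axis line 55 mm above the bench. This point: centre of its face that meets the column; at y = 71 mm in the cradle's frame when free; axes as the cradle's
- pad (a joint): travel of the pad into the guide block along the cradle's +y, in m: 0 free, 0.036 hard stop. Linear spring of 500 N/m without preload: 0.012 is 6 N, 0.019 is 9.5 N, 0.026 is 13 N; it pushes the column back out when let go
- bottle: amber bottle with blue cap, 64 mm across, 105 mm high, standing beyond the work. Origin: centre of underside. Leave alone
- beaker: open glass beaker, 70 mm across, 85 mm high. Origin: centre of underside. Leave alone
- tube_rack: white rack of glass test tubes, 60 x 160 mm, 101 mm high with its tubes. Origin: centre of underside. Leave alone
- pointer_tip (a point): tip of the black pointer that moves with the pad over the guide block's top, 88 mm above the bench; free, it stands at y = 125 mm in the cradle's frame. Block top from the near edge: white, green (tip at y = 137 to 151 mm, pad travel 12 to 26 mm), white, orange (from y = 157 mm, travel 32 mm)

How it is judged (in metres and radians):
At the end, for the whole second after the job is handed in: Still held by the robot, the column lies in the saddles (axis within 6 mm sideways and in height, 0.08 rad), blue end on the pad (centres within 10 mm); pad steady (under 10 mm/s) at 12 to 26 mm of travel, pressed with 5 to 15 N (value of joint pad between 0.012 and 0.026 m and velocity of joint pad between -0.01 and 0.01 m/s and contact force between column and pad between 5 and 15 N and distance between blue_end and pad_face below 0.01 m and angle between the y axis of column and the y axis of cradle, either way round below 0.08 rad and x of column in the frame of cradle between -0.006 and 0.006 m and z of column in the frame of cradle between 0.049 and 0.061 m and contact force between any of the fingers, the arm and column above 3 N); the arm keeps its last pose, push and grip.
It fails at once if the pad is driven into the orange zone (travel over 32 mm) (value of joint pad above 0.032 m).
It fails at once if the bottle is moved over 30 mm or tipped (distance of bottle from where it was at the start of the episode above 0.03 m or angle between bottle's own z axis and vertical above 0.5 rad).
It fails at once if the beaker is moved over 30 mm or tipped (distance of beaker from where it was at the start of the episode above 0.03 m or angle between beaker's own z axis and vertical above 0.5 rad).
It fails at once if the tube rack is moved over 30 mm or tipped (distance of tube_rack from where it was at the start of the episode above 0.03 m or angle between tube_rack's own z axis and vertical above 0.5 rad).
It also fails if it takes over 40 s, if anything falls off the work surface, if the arm or the gripper's body presses on something with over 40 N, if the wrist force passes 120 N, or if a joint passes its speed limit or range.

## Working session

There is one attempt and no reset: what is moved stays moved. The work goes in short steps, Python scripts to look and compute and a tool call to move; the robot and the scene stay as the last step left them, time stands still between calls to the robot, and variables do not carry over. Pictures are saved under pics/ and viewed, and the job is handed in when it is done.

Besides the shell and the picture viewer there is one more tool, called after ">>>" as name([rows], argument=value, ...), one row to a line, values as JSON. jog_arm: Moves the arm, as the interface text tells. Its arguments: {"type":"object","properties":{"deltas":{"type":"array"},"grip_force":{"type":"number"}},"required":["deltas"]}

```bash
mkdir -p pics
cat > h.py <<'E'
import numpy as np, cv2
from scipy.spatial.transform import Rotation as R
from workcell import env
def snap(cam,fn):
    P=env.camera_params(cam); im=env.grab_frame(cam); cv2.imwrite('pics/'+fn,im[:,:,::-1]); return im,P
def rot(P):
    return R.from_euler('xyz',P['orientation'],degrees=True).as_matrix()
def atz(P,u,v,z):
    d=rot(P)@np.array([(u-P['cx'])/P['fx'],(v-P['cy'])/P['fy'],1]); o=np.array(P['xyz'])
    return o+d*(z-o[2])/d[2]
def proj(P,p):
    c=rot(P).T@(np.array(p)-np.array(P['xyz'])); return P['fx']*c[0]/c[2]+P['cx'],P['fy']*c[1]/c[2]+P['cy']
E
python3 - <<'E'
from h import *
for c in ['scene','side','wrist']:
    im,P=snap(c,c+'0.png'); print(c,P)
print(env.state(), env.nose_length)
for c in ['scene','side']:
    for l in ['column','blue_end','rest','cradle','pad_face','bottle','beaker','tube_rack','pointer_tip']:
        print(c,l,[(np.round(d['xyz']),round(d['conf'],2)) for d in env.look_for(c,l)][:2])
E
```

```text
scene {'fx': 490.3448026643774, 'fy': 490.3448026643774, 'cx': 275.61049014487537, 'cy': 216.77536402368705, 'xyz': array([1177.73179107, -189.0174503 ,  839.70909629]), 'orientation': array([-142.64011313,   -0.53949627,   71.59333369])}
side {'fx': 416.66191891100135, 'fy': 416.66191891100135, 'cx': 285.49547554658943, 'cy': 206.90417656110506, 'xyz': array([289.79298798, 709.55729115, 650.27175681]), 'orientation': array([-126.81126615,   -0.33509155, -155.96899883])}
wrist {'fx': 358.65638822215743, 'fy': 358.65638822215743, 'cx': 277.3469276305974, 'cy': 208.2455413832382, 'xyz': array([ 246.61537808, -524.61988725,  384.4157307 ]), 'orientation': array([165.08261086,   0.17153494, -72.04804177])}
{'time_s': 0.15, 'qpos': array([-7.31657148e+01,  1.83428625e+01,  8.96892486e+01, -3.80908218e-04,
        7.20446601e+01, -1.14593939e+00]), 'qvel': array([ 0.05837278, -0.1205548 , -0.26799725, -0.03040599, -0.03999038,
        0.12544153]), 'effort': array([ 1.08795684e-03, -4.12774658e+01, -2.32153916e+01,  7.28544197e-02,
        4.33266652e-02, -9.85693396e-05]), 'ee_pos': array
[... 525 characters left out ...]
, (array([487., 124.,   9.]), 0.43)]
scene bottle [(array([771.,   8.,  68.]), 0.9)]
scene beaker [(array([ 737., -256.,   51.]), 0.95)]
scene tube_rack [(array([761., 210.,  60.]), 0.96), (array([768.,   8.,  69.]), 0.38)]
scene pointer_tip [(array([ 494., -142.,   64.]), 0.49)]
side column [(array([474., 160.,  68.]), 0.83)]
side blue_end []
side rest [(array([452., 146.,  12.]), 0.8)]
side cradle [(array([ 476., -132.,   21.]), 0.65)]
side pad_face [(array([ 489., -153.,   68.]), 0.44)]
side bottle [(array([741.,  36.,  58.]), 0.56)]
side beaker [(array([ 743., -238.,   60.]), 0.85)]
side tube_rack [(array([725., 243.,  63.]), 0.82)]
side pointer_tip [(array([ 489., -152.,   68.]), 0.71)]
```

View pics/scene0.png

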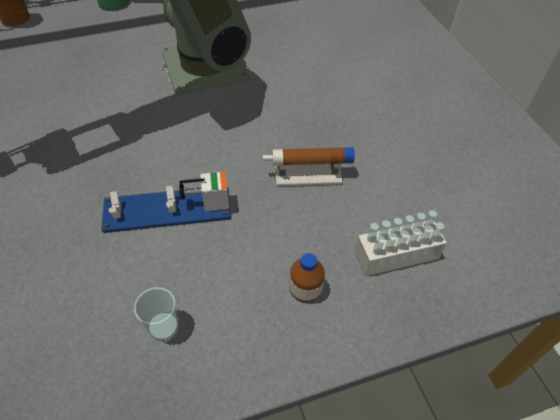

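View pics/side0.png

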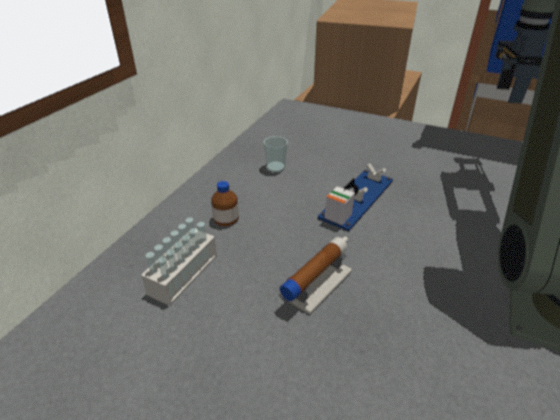

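View pics/wrist0.png

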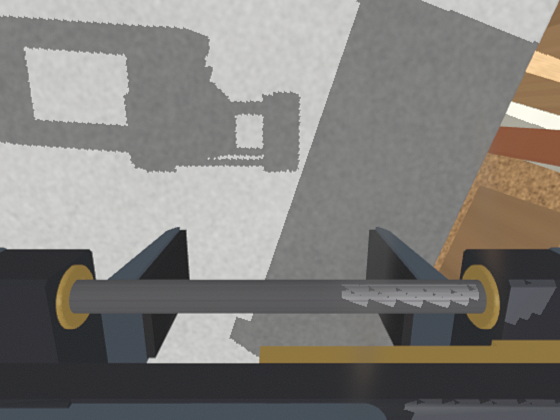

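Both column and cradle run left-right in the scene view, with blue end (349,155) and guide block (215,190) at the right ends (about +y). No flip is needed. Next I'll measure the axes precisely in enlarged crops.

Run:
```python
import cv2
im=cv2.imread('pics/scene0.png')
a=cv2.resize(im[165:240,95:240],None,fx=5,fy=5,interpolation=cv2.INTER_CUBIC)
b=cv2.resize(im[135:195,255:365],None,fx=7,fy=7,interpolation=cv2.INTER_CUBIC)
cv2.imwrite('pics/c1.png',a);cv2.imwrite('pics/c2.png',b)
s=cv2.imread('pics/side0.png'); cv2.imwrite('pics/c3.png',cv2.resize(s[155:235,310:405],None,fx=7,fy=7,interpolation=cv2.INTER_CUBIC))
```

```text
(no output)
```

View pics/c1.png

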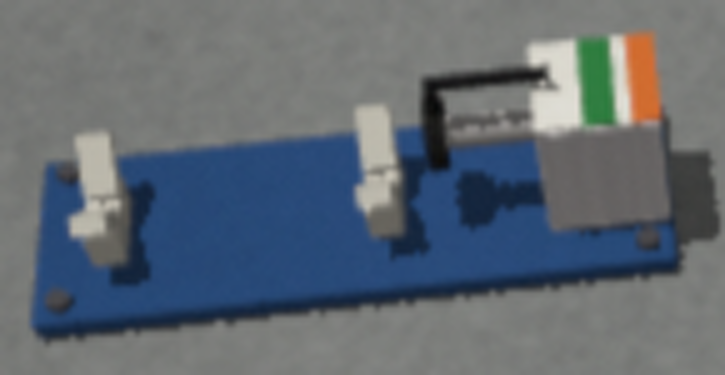

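View pics/c2.png

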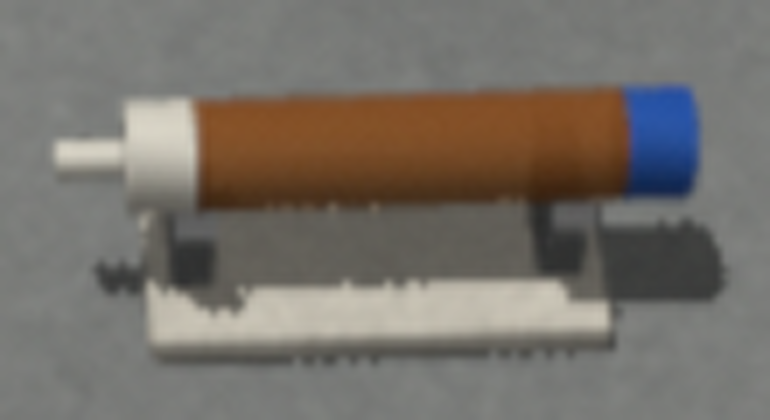

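View pics/c3.png

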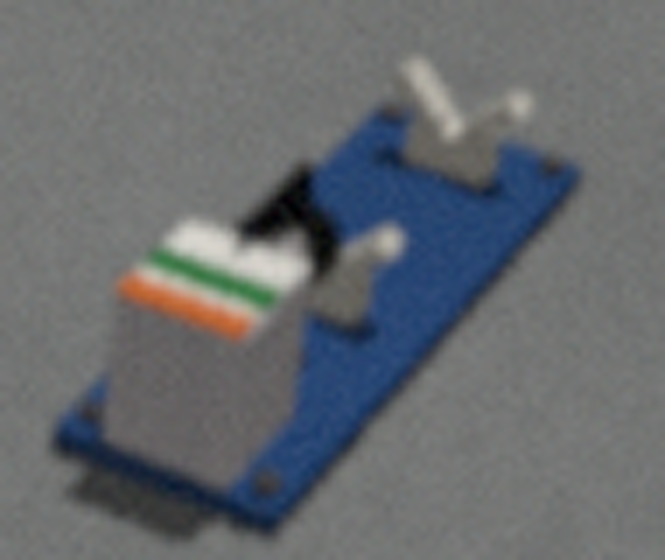

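```bash
python3 - <<'E'
import cv2
s=cv2.imread('pics/side0.png'); cv2.imwrite('pics/c4.png',cv2.resize(s[230:312,272:360],None,fx=7,fy=7,interpolation=cv2.INTER_CUBIC))
E
cat > fit.py <<'E'
from h import *
from scipy.optimize import least_squares
PS={c:env.camera_params(c) for c in ['scene','side']}
def o(p,k,x0,y0): return ((p[0]+.5)/k-.5+x0,(p[1]+.5)/k-.5+y0)
cr={'scene':[((42,325),(45,-100,12)),((48,163),(-45,-100,12)),((677,260),(45,170,12)),((530,45),(-25,117,78)),((655,35),(-25,169,78)),((660,122),(25,169,78)),((537,130),(25,117,78))],
'side':[((265,525),(-45,170,12)),((62,440),(45,170,12)),((578,175),(-45,-100,12)),((120,287),(25,169,78)),((248,335),(-25,169,78)),((312,262),(-25,117,78)),((188,218),(25,117,78))]}
off={'scene':(5,95,165),'side':(7,310,155)}
def W(p,q): 
    a=q[2];return [q[0]+p[0]*np.cos(a)-p[1]*np.sin(a),q[1]+p[0]*np.sin(a)+p[1]*np.cos(a),p[2]]
# small pixel shift per camera is only checked through residuals
def res(q,cams):
    r=[]
    for c in cams:
        for uv,p in cr[c]:
            r+=list(np.array(proj(PS[c],W(p,q)))-o(uv,*off[c]))
    return np.array(r)
for sgn in ([['scene'],['side'],['scene','side']]):
    s=least_squares(res,[490,-185,-.1],args=(sgn,))
    print(sgn,np.round(s.x[:2],1),np.degrees(s.x[2]),'rms',np.sqrt(np.mean(s.fun**2)),np.round(s.fun,1))
E
python3 fit.py
```

```text
['scene'] [ 474.9 -230.9] -10.44248557860563 rms 0.7638180766597249 [-2.1  0.3 -0.2 -0.5  1.  -0.3  0.3 -0.2  0.1 -0.6  1.  -0.1  0.   0.9]
['side'] [ 474.3 -229.8] -9.863689269923134 rms 1.108667022835546 [ 1.9 -0.8 -1.5 -1.8  0.8 -1.5 -0.9  0.9 -0.4  1.1  0.5  0.9 -0.2  0.6]
['scene', 'side'] [ 474.5 -230.7] -10.153130821381646 rms 0.9889834860374891 [-2.   0.3 -0.3 -0.5  1.  -0.8  0.2 -0.6  0.  -1.   1.  -0.5  0.1  0.5
  1.6 -1.2 -1.7 -2.2  0.9 -1.6 -1.2  0.5 -0.7  0.8  0.3  0.7 -0.3  0.3]
```

View pics/c4.png

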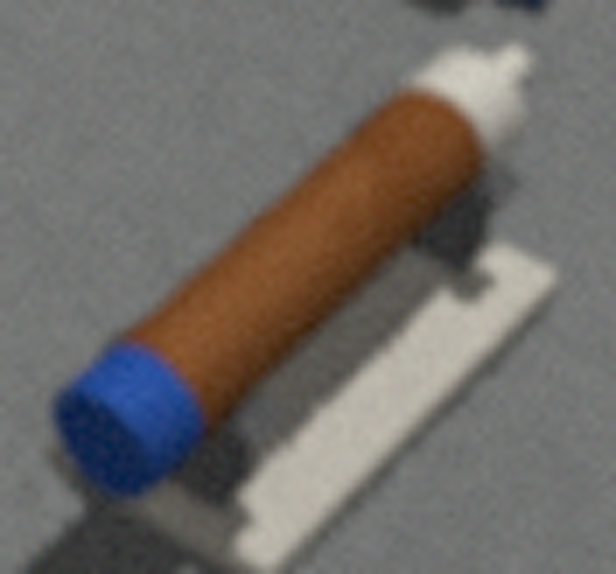

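```bash
cat > fitc.py <<'E'
from h import *
from scipy.optimize import least_squares
PS={c:env.camera_params(c) for c in ['scene','side']}
ob={'scene':((7,255,135),[(210,99),(350,94),(500,91),(630,87),(300,207),(420,205),(540,202),(640,198),(698,140),(125,155)]),
'side':((7,272,230),[(200,277),(270,212),(340,145),(130,335),(62,405),(122,494),(70,450),(415,245),(320,325),(250,385),(450,55)])}
t=np.linspace(0,2*np.pi,72,endpoint=False)
def hull(P,q):
    e=np.array([-np.sin(q[2]),np.cos(q[2]),0]);n=np.array([np.cos(q[2]),np.sin(q[2]),0]);c=np.array([q[0],q[1],55.])
    pts=[proj(P,c+s*90*e+18*(np.cos(a)*n+np.sin(a)*np.array([0,0,1]))) for s in(-1,1) for a in t]
    return cv2.convexHull(np.array(pts,np.float32))
def res(q,cams):
    r=[]
    for c in cams:
        H=hull(PS[c],q);k,x0,y0=ob[c][0]
        r+=[cv2.pointPolygonTest(H,((p[0]+.5)/k-.5+x0,(p[1]+.5)/k-.5+y0),True) for p in ob[c][1]]
    return np.array(r)
for cams in ([['scene'],['side'],['scene','side']]):
    s=least_squares(res,[484,132,-.1],args=(cams,),diff_step=1e-4)
    print(cams,np.round(s.x[:2],1),np.degrees(s.x[2]),np.round(s.fun,1))
E
python3 fitc.py
```

```text
['scene'] [475.3 139.8] -15.662873730188908 [0.2 0.1 0.2 0.2 0.3 0.1 0.  0.2 0.3 0.3]
['side'] [474.3 137.9] -16.187091329220898 [ 0.9  0.5 -0.2  0.6  0.8 -0.2 -0.3  0.1  1.   1.6  0.5]
['scene', 'side'] [474.7 138.9] -15.873977461247312 [ 0.4  0.2  0.3  0.2  0.1 -0.  -0.   0.2 -0.2  0.7  0.9  0.5 -0.   0.5
  1.   0.3  0.1 -0.   1.   1.6  0.7]
```

Cradle at about (474.7, -230.6) with yaw -10.2°. Column at about (475, 139) with yaw -15.8°. Moving to hover above the column.

>>> jog_arm([
  [[0.4947,-0.5606,0.03,-56.2,0.0912],[0.4947,-0.5606,0.03,-56.2,0.0912],[0.4947,-0.5606,0.03,-56.2,0.0912],[0.4947,-0.5606,0.03,-56.2,0.0912],[0.4947,-0.5606,0.03,-56.2,0.0912],[0.4947,-0.5606,0.03,-56.2,0.0912],[0.4947,-0.5606,0.03,-56.2,0.0912],[0.4947,-0.5606,0.03,-56.2,0.0912],[0.4947,-0.5606,0.03,-56.2,0.0912],[0.4947,-0.5606,0.03,-56.2,0.0912],[0.4947,-0.5606,0.03,-56.2,0.0912],[0.4947,-0.5606,0.03,-56.2,0.0912],[0.4947,-0.5606,0.03,-56.2,0.0912],[0.4947,-0.5606,0.03,-56.2,0.0912],[0.4947,-0.5606,0.03,-56.2,0.0912],[0.4947,-0.5606,0.03,-56.2,0.0912],[0.4947,-0.5606,0.03,-56.2,0.0912],[0.4947,-0.5606,0.03,-56.2,0.0912],[0.4947,-0.5606,0.03,-56.2,0.0912],[0.4947,-0.5606,0.03,-56.2,0.0912]],
])

```text
time_s: 2.72
ee_pos: [475.3, 140.6, 200.5]
ee_rot: [-180.0, 0.0, 74.4]
force: [-0.3, -0.3, -0.3]
gripper_width: 90.8
```

Run:
```python
from h import *
s=env.state();print(s['time_s'],s['ee_pos'],s['ee_rot'],s['qvel'])
im,P=snap('wrist','w1.png');print(P)
```

```text
2.7167 [475.25049996 140.55380435 200.47027206] [-1.79966413e+02  4.04293004e-02  7.43881670e+01] [-2.69830228 -1.72234396  2.3777086  -0.66056593  0.72967612 -0.33753188]
{'fx': 358.65638822215743, 'fy': 358.65638822215743, 'cx': 277.3469276305974, 'cy': 208.2455413832382, 'xyz': array([495.2513141 , 210.08633502, 354.63059175]), 'orientation': array([ 1.65125060e+02,  1.02142906e-01, -1.56393281e+01])}
```

View pics/w1.png

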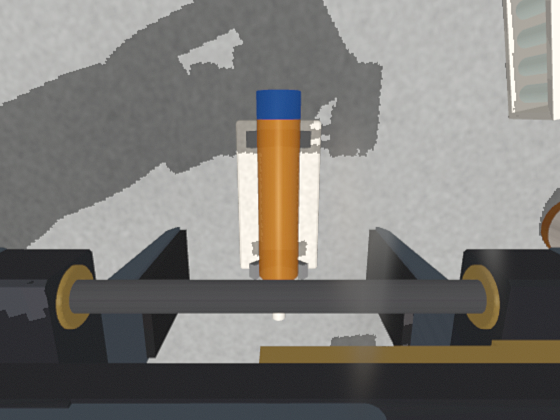

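The wrist view shows the column centred between the fingers at u≈278, blue end at the top with its edge at v≈90. Checking this against the fitted pose.

Run:
```python
from h import *
P=env.camera_params('wrist')
a=np.radians(-15.8);e=np.array([-np.sin(a),np.cos(a)])
for s in (90,0): print(proj(P,[*(np.array([474.9,139.2])+s*e),73]))
print(proj(P,[*(np.array([474.9,139.2])+90*e),37]))
im=cv2.imread('pics/w1.png').astype(int)
for v in (92,105,130,180,230,270):
    m=(im[v,:,2]-im[v,:,0]>60)|(im[v,:,0]-im[v,:,2]>60); u=np.where(m[200:350])[0]+200; 
    print(v,u.min(),u.max(),atz(P,(u.min()+u.max())/2,v,73 if 0 else 55)[:2])
print(np.where((im[:,278,0]-im[:,278,2])>60)[0][[0,-1]])
# column from wrist: blue end centre
print(atz(P,278,89.5,73))
```

```text
(np.float64(277.8501666628137), np.float64(88.36347513253281))
(np.float64(277.70722656525817), np.float64(205.1674577920224))
(np.float64(277.8819082606936), np.float64(91.17303681585933))
92 256 300 [499.06671698 224.20682501]
105 257 300 [496.75851111 214.52407915]
130 257 299 [491.05185849 195.73132924]
180 258 298 [479.8314651  155.86708645]
230 259 297 [467.76478141 112.99611114]
270 259 297 [457.4357624   76.29877734]
[ 90 118]
[499.29429404 224.9927921   73.        ]
```

>>> jog_arm([
  [[0,0,0.04,0,0.0912],[0,0,0.08,0,0.0912],[0,0,0.11,0,0.0912],[0,0,0.13,0,0.0912],[0,0,0.148,0,0.0912],[0,0,0.148,0,0.0912],[0,0,0.148,0,0.0912],[0,0,0.148,0,0.0912]],
])

```text
time_s: 3.43
ee_pos: [475.7, 138.3, 54.2]
ee_rot: [179.9, -0.1, 74.1]
force: [-0.4, 0.5, 0.0]
gripper_width: 91.3
```

>>> jog_arm([
  [[0,0,0,0,0.03],[0,0,0,0,0.03],[0,0,0,0,0.03],[0,0,0,0,0.03],[0,0,0,0,0.03],[0,0,0,0,0.03],[0,0,0,0,0.03],[0,0,0,0,0.03],[0,0,0,0,0.03],[0,0,0,0,0.03],[0,0,0,0,0.03],[0,0,0,0,0.03]],
], grip_force=50)

```text
time_s: 4.43
ee_pos: [475.4, 139.0, 52.9]
ee_rot: [180.0, -0.0, 74.2]
force: [1.7, -0.6, -1.1]
gripper_width: 35.1
```

Run:
```python
from h import *
s=env.state();print(s['time_s'],s['ee_pos'],s['ee_rot'],s['gripper_width'],s['force'])
```

```text
4.4333 [475.41037832 138.96532154  52.92744487] [ 1.79952184e+02 -4.89847233e-03  7.41975349e+01] 35.13480112546326 [ 1.73035196 -0.56802525 -1.05387638]
```

>>> jog_arm([
  [[0,0,-0.01,0,0.03],[0,0,-0.04,0,0.03],[0,0,-0.08,0,0.03],[0,0,-0.11,0,0.03],[0,0,-0.11,0,0.03],[-0.02,0.0054,-0.11,-1,0.03],[-0.05,0.0134,-0.11,-2,0.03],[-0.085,0.0228,-0.11,-3,0.03],[-0.12,0.0322,-0.11,-4,0.03],[-0.155,0.0415,-0.11,-5,0.03],[-0.19,0.0509,-0.11,-5.6,0.03],[-0.225,0.0603,-0.11,-5.6,0.03],[-0.26,0.0697,-0.11,-5.6,0.03],[-0.295,0.079,-0.11,-5.6,0.03],[-0.33,0.0884,-0.11,-5.6,0.03],[-0.36,0.0965,-0.11,-5.6,0.03],[-0.377,0.101,-0.11,-5.6,0.03],[-0.3855,0.1033,-0.11,-5.6,0.03],[-0.3855,0.1033,-0.11,-5.6,0.03],[-0.3855,0.1033,-0.11,-5.6,0.03]],
])

```text
time_s: 6.1
ee_pos: [468.6, -259.0, 162.3]
ee_rot: [-179.9, -0.1, 79.7]
force: [0.3, 0.4, -3.6]
gripper_width: 35.1
```

Run:
```python
from h import *
s=env.state();print(s['time_s'],s['ee_pos'],s['ee_rot'],s['gripper_width'],s['force'],s['torque'])
im,P=snap('wrist','w2.png');im,P2=snap('scene','s2.png');im,P2=snap('side','d2.png')
a=np.radians(-10.2);C=np.array([474.7,-230.6])
def W(x,y,z): return [C[0]+x*np.cos(a)-y*np.sin(a),C[1]+x*np.sin(a)+y*np.cos(a),z]
for p in [(25,169,78),(-25,169,78),(25,117,78),(-25,117,78),(45,170,12),(-45,170,12)]: print(p,np.round(proj(P,W(*p)),1))
```

```text
6.1 [ 468.56416054 -259.04306953  162.25315094] [-1.79878419e+02 -9.53704954e-02  7.97385330e+01] 35.0807255719981 [ 0.33852385  0.3978461  -3.56957014] [ 0.03505865 -0.07067556  0.03105064]
(25, 169, 78) [ 323.9 -121.8]
(-25, 169, 78) [ 233.6 -121.4]
(25, 117, 78) [321.1 -16. ]
(-25, 117, 78) [236.5 -15.7]
(45, 170, 12) [340.3 -66.1]
(-45, 170, 12) [217.2 -65.7]
```

View pics/w2.png

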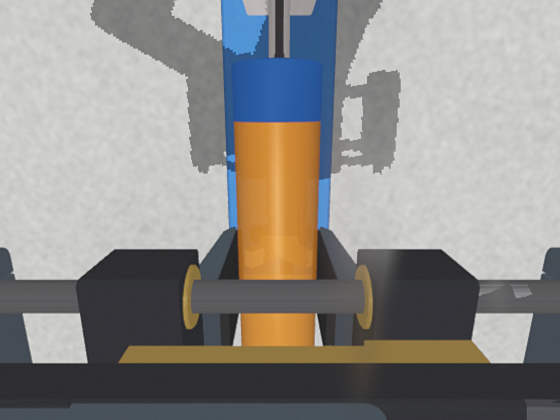

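View pics/s2.png

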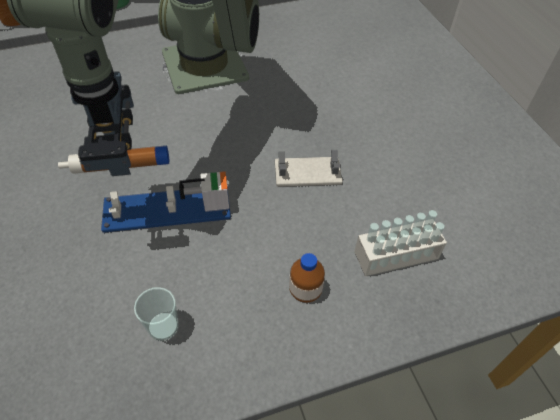

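View pics/d2.png

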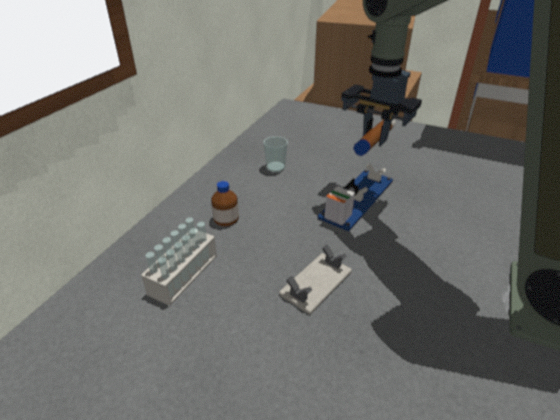

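The wrist view shows the held column centred at u≈277, the cradle base below at about u 222–338, and the pointer bar at u≈279. The other objects are undisturbed. I'll use the base edges to refine the lateral offset and yaw.

Run:
```python
from h import *
s=env.state();print(s['ee_pos'],s['ee_rot'])
im,P=snap('wrist','w3.png');im=im.astype(int)
pts=[]
for v in range(5,200,15):
    m=(im[v,:,2]-im[v,:,0]>40); u=np.where(m[180:380])[0]+180
    l=atz(P,u.min()-.5,v,12);r=atz(P,u.max()+.5,v,12);c=(l+r)/2
    w=np.hypot(*(r-l)[:2]); print(v,u.min(),u.max(),round(w,1),np.round(c[:2],1)); 
    if abs(w-90)<4: pts.append(c[:2])
pts=np.array(pts);k=np.polyfit(pts[:,1],pts[:,0],1);print('yaw',-np.degrees(np.arctan(k[0])),'x at y=-230.6',np.polyval(k,-230.6))
pc=[]
for v in (70,90,110,130,150,170,190,210,240):
    m=(abs(im[v,:,0]-im[v,:,2])>50);m=m&(np.arange(560)>231)&(np.arange(560)<325);
    u=np.where(m)[0];pc.append(atz(P,(u.min()+u.max())/2,v,s['ee_pos'][2]+2)[:2]);print(v,u.min(),u.max(),pc[-1])
pc=np.array(pc);k=np.polyfit(pc[:,1],pc[:,0],1);print('col yaw',-np.degrees(np.arctan(k[0])),np.polyval(k,s['ee_pos'][1]))
```

```text
[ 469.09737916 -258.48178804  162.81209268] [-1.79949035e+02 -4.30953984e-02  7.98643962e+01]
5 221 336 88.8 [ 496.8 -108.6]
20 221 335 88.9 [ 494.6 -118.8]
35 222 335 88.9 [ 493.1 -129.3]
50 222 334 89.0 [ 490.8 -139.9]
65 223 334 89.1 [ 489.2 -150.9]
80 223 333 89.2 [ 486.8 -161.9]
95 224 332 88.5 [ 484.8 -173.3]
110 224 332 89.4 [ 482.8 -184.8]
125 225 331 88.7 [ 480.6 -196.6]
140 225 330 88.8 [ 478.1 -208.6]
155 226 330 88.9 [ 476.3 -221. ]
170 227 329 88.1 [ 474.  -233.6]
185 227 329 89.1 [ 471.7 -246.4]
yaw -10.293890835168131 x at y=-230.6 474.4695243405788
70 232 324 [ 485.26381771 -171.11223705]
90 232 324 [ 483.9293122 -178.5763276]
110 232 324 [ 482.55817199 -186.24532158]
130 232 324 [ 481.14886755 -194.12777389]
150 232 324 [ 479.69978298 -202.2327224 ]
170 232 324 [ 478.2092099  -210.56972248]
190 232 324 [ 476.67534063 -219.14888464]
210 232 324 [ 475.09626096 -227.98091535]
240 238 317 [ 472.41714233 -241.68860338]
col yaw -10.246493261492315 469.50902571988956
```

Axes agree within 1 mm and 0.1°. Lowering now, with the blue end about 10 mm short of the pad.

>>> jog_arm([
  [[0,0,0.03,0,0.03],[0,0,0.06,0,0.03],[0,0,0.08,0,0.03],[0,0,0.095,0,0.03],[0,0,0.1,0,0.03],[0,0,0.105,0,0.03],[0,0,0.108,0,0.03],[0,0,0.11,0,0.03],[0,0,0.11,0,0.03],[0,0,0.11,0,0.03],[0,0,0.11,0,0.03],[0,0,0.11,0,0.03]],
])

```text
time_s: 7.3
ee_pos: [469.6, -260.3, 53.5]
ee_rot: [179.9, 0.0, 79.8]
force: [0.3, 0.4, -1.7]
gripper_width: 35.3
```

Run:
```python
from h import *
s=env.state();print(s['time_s'],s['ee_pos'],s['ee_rot'],s['gripper_width'],s['force'],s['torque'])
im,P=snap('wrist','w4.png');im,P2=snap('scene','s4.png')
cv2.imwrite('pics/s4c.png',cv2.resize(im[110:250,60:260,::-1],None,fx=4,fy=4,interpolation=cv2.INTER_CUBIC))
```

```text
7.3 [ 469.55791616 -260.32125419   53.51147693] [1.79936344e+02 3.17712868e-02 7.97776201e+01] 35.319814481046045 [ 0.27431928  0.39144336 -1.73030633] [-0.05851266  0.01156877  0.01161313]
```

View pics/w4.png

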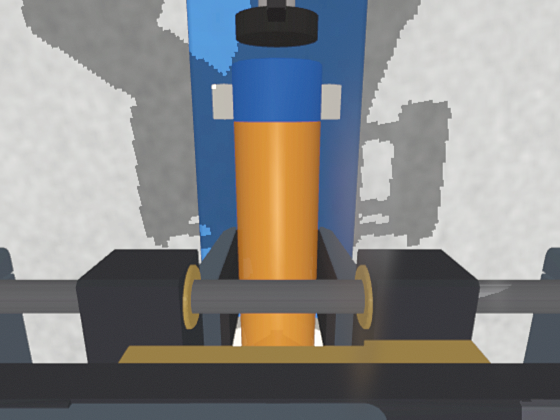

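View pics/s4c.png

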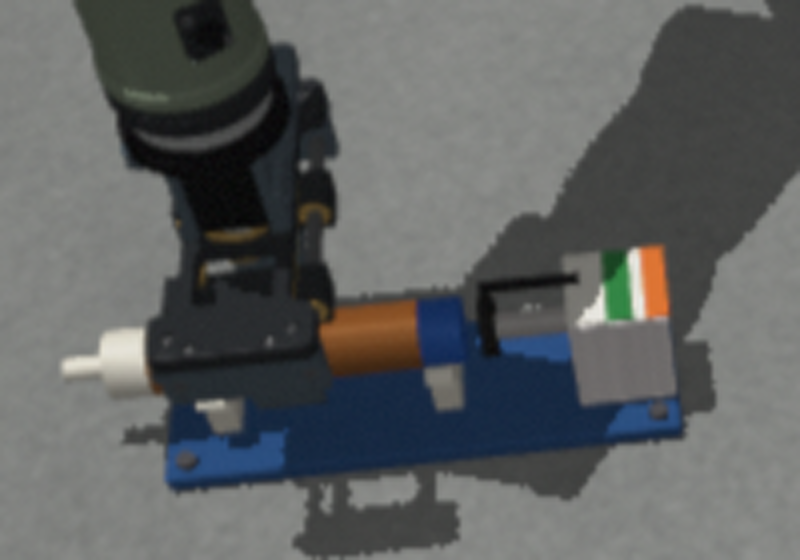

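Column lies in both saddles (wrist view: saddles at (222,102) and (331,102), pad face edge at v≈45 ahead of the blue end at v≈60). The gap is about 10 mm. Pushing slowly along tool +x in two stages.

>>> jog_arm([
  [[0.002,0,0,0,0.03],[0.004,0,0,0,0.03],[0.006,0,0,0,0.03],[0.008,0,0,0,0.03],[0.01,0,0,0,0.03],[0.012,0,0,0,0.03],[0.014,0,0,0,0.03],[0.016,0,0,0,0.03],[0.018,0,0,0,0.03],[0.02,0,0,0,0.03],[0.02,0,0,0,0.03],[0.02,0,0,0,0.03],[0.02,0,0,0,0.03],[0.02,0,0,0,0.03]],
])

```text
time_s: 8.57
ee_pos: [472.8, -241.0, 53.1]
ee_rot: [180.0, 0.1, 79.8]
force: [-2.1, -5.7, 0.7]
gripper_width: 35.2
```

Run:
```python
from h import *
s=env.state();print(s['time_s'],s['ee_pos'],s['ee_rot'],s['gripper_width'],s['force'],s['torque'])
im,P=snap('wrist','w5.png');im,P2=snap('scene','s5.png')
cv2.imwrite('pics/s5c.png',cv2.resize(im[160:220,150:240,::-1],None,fx=8,fy=8,interpolation=cv2.INTER_CUBIC))
```

```text
8.5667 [ 472.79801052 -240.99817784   53.13532099] [1.79981572e+02 8.20157823e-02 7.98176283e+01] 35.23896786466833 [-2.12892288 -5.69402057  0.74626598] [-0.92532645  0.4468435  -0.15722588]
```

View pics/w5.png

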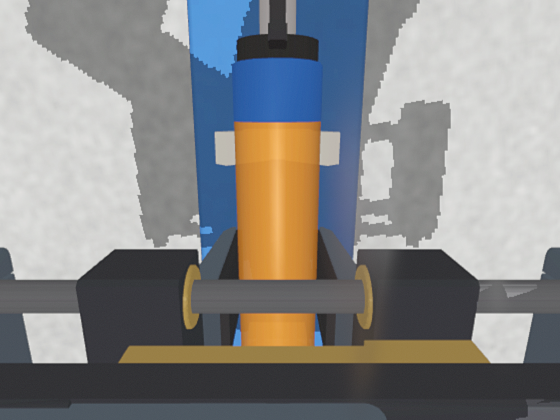

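View pics/s5c.png

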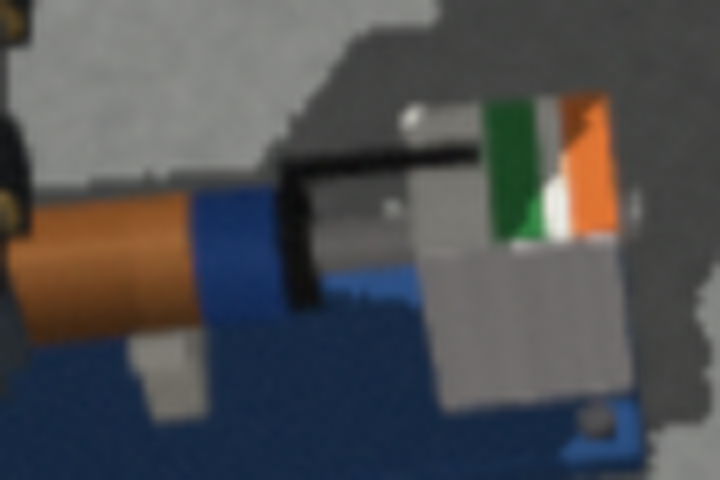

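Contact made. The pad has travelled about 10–11 mm, the pointer tip sits at the near edge of green (crop x≈482), and the axial force is about 6 N. Another 9 mm.

>>> jog_arm([
  [[0.001,0,0,0,0.03],[0.002,0,0,0,0.03],[0.003,0,0,0,0.03],[0.004,0,0,0,0.03],[0.005,0,0,0,0.03],[0.006,0,0,0,0.03],[0.007,0,0,0,0.03],[0.008,0,0,0,0.03],[0.009,0,0,0,0.03],[0.009,0,0,0,0.03],[0.009,0,0,0,0.03],[0.009,0,0,0,0.03],[0.009,0,0,0,0.03],[0.009,0,0,0,0.03],[0.009,0,0,0,0.03],[0.009,0,0,0,0.03],[0.009,0,0,0,0.03]],
])

```text
time_s: 10.08
ee_pos: [474.3, -233.4, 53.2]
ee_rot: [180.0, 0.2, 79.9]
force: [-4.7, -9.5, 0.4]
gripper_width: 35.4
```

Run:
```python
from h import *
s=env.state();print(s['time_s'],s['ee_pos'],s['ee_rot'],s['gripper_width'],s['force'],s['torque'])
im,P=snap('wrist','w6.png');im,P2=snap('scene','s6.png')
cv2.imwrite('pics/s6c.png',cv2.resize(im[160:220,150:240,::-1],None,fx=8,fy=8,interpolation=cv2.INTER_CUBIC))
a=np.radians(-10.25);C=np.array([474.5,-230.6])
for y in (125,137,144,151,157): print(y,(np.array(proj(P2,[C[0]-y*np.sin(a),C[1]+y*np.cos(a),88]))-[150,160]+.5)*8)
im2,P3=snap('side','d6.png');cv2.imwrite('pics/d6c.png',cv2.resize(im2[150:235,310:405,::-1],None,fx=7,fy=7,interpolation=cv2.INTER_CUBIC))
```

```text
10.0833 [ 474.28021656 -233.40500285   53.2284536 ] [179.96065926   0.20760877  79.86980053] 35.37411361799062 [-4.66491777 -9.47985298  0.36079989] [-1.75159053  0.59309578 -0.15362008]
125 [443.03304732 150.84560431]
137 [490.01614551 146.17271529]
144 [517.37454825 143.45167763]
151 [544.69737062 140.73417875]
157 [568.08866618 138.40770535]
```

View pics/w6.png

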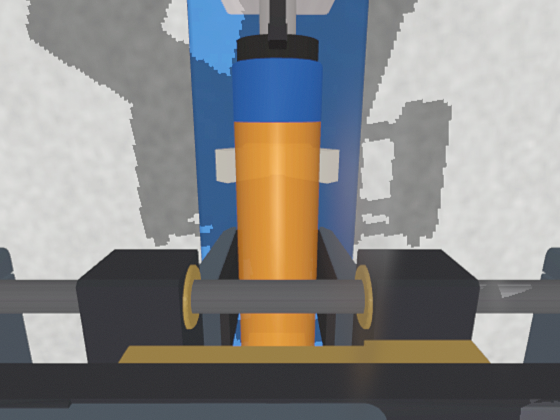

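View pics/s6c.png

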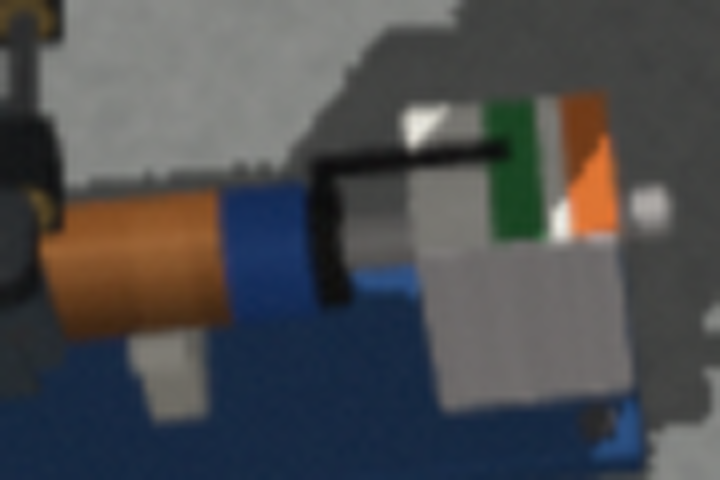

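View pics/d6c.png

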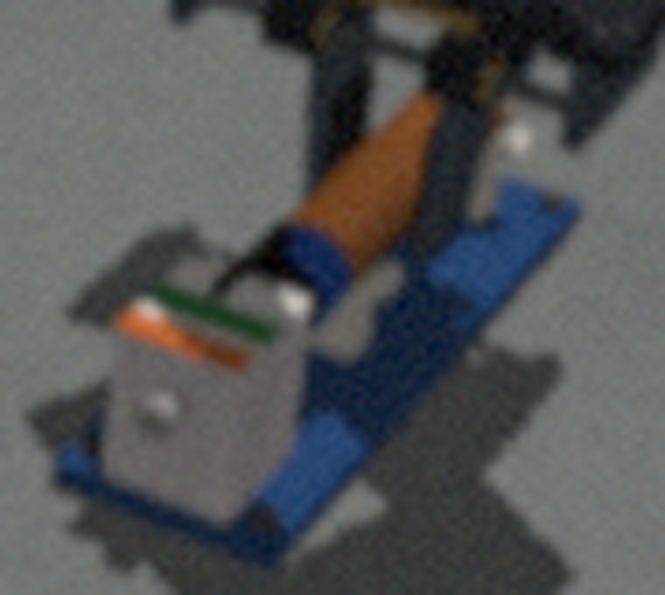

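The pointer tip is inside the green band (crop x≈511, about y=142.5 mm, so roughly 17.5 mm of travel). The axial force is about 10 N. Holding to confirm it stays steady.

>>> jog_arm([
  [[0,0,0,0,0.03],[0,0,0,0,0.03],[0,0,0,0,0.03],[0,0,0,0,0.03],[0,0,0,0,0.03],[0,0,0,0,0.03],[0,0,0,0,0.03],[0,0,0,0,0.03],[0,0,0,0,0.03],[0,0,0,0,0.03],[0,0,0,0,0.03],[0,0,0,0,0.03]],
])

```text
time_s: 11.23
ee_pos: [474.2, -233.4, 53.2]
ee_rot: [180.0, 0.2, 79.9]
force: [-4.6, -9.3, 0.2]
gripper_width: 35.5
```

Run:
```python
from h import *
s=env.state();print(s['time_s'],s['ee_pos'],s['ee_rot'],s['gripper_width'],s['force'],s['torque'])
im,P2=snap('scene','s7.png')
cv2.imwrite('pics/s7c.png',cv2.resize(im[160:220,150:240,::-1],None,fx=8,fy=8,interpolation=cv2.INTER_CUBIC))
```

```text
11.2333 [ 474.24294152 -233.4191407    53.21244693] [179.96365284   0.20689391  79.86498255] 35.488954444857086 [-4.57698792 -9.34115523  0.18837406] [-1.75776196  0.64806102 -0.11428923]
```

View pics/s7c.png

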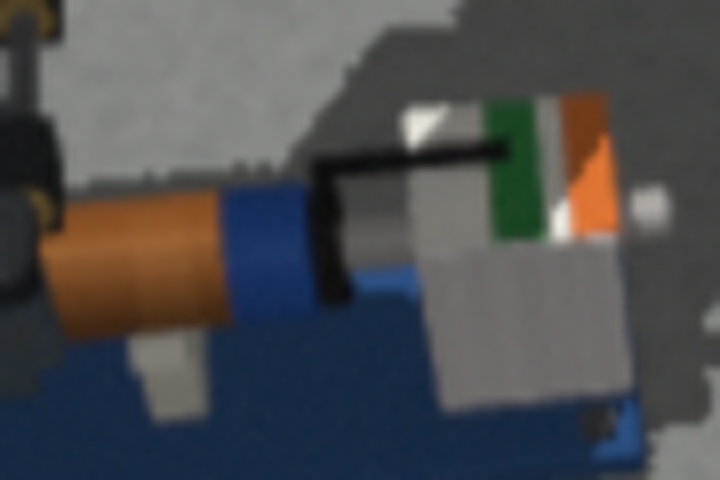

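Unchanged over 1.1 s: the pointer is still in the green at x≈511 and the pose and force are steady. Handing in.

```bash
python3 -c "
from workcell import env
print(env.job_done())"
```

```text
the job is handed in; nothing more can be done
None
```

The column is in the cradle's V-saddles with its blue end on the pad. The arm is still gripping it at 50 N and holding the push. I handed the job in at about 11.3 s; no verdict is reported.

- **Alignment:** before lowering, the column and cradle axes agreed to under 1 mm and 0.1° in the wrist camera. I did not re-measure them after the push, but the wrist view still showed the column in the saddles.
- **Pad travel:** the pointer tip is inside the green band. From the pictures I put the travel at about 17.5 mm, which is nearly 9 N from the spring. It never came near the orange zone.
- **Push force:** the wrist read about 10 N along the push, including some saddle friction and a sideways share of about 3 N.
- **Steadiness:** over a 1.1 s hold the tool moved less than 0.1 mm, the force changed by less than 0.2 N and the pointer did not visibly move.
- **Bottle, beaker and tube rack:** the arm never went near them, and they looked undisturbed in the last full views I examined, taken before lowering.

No check failed. The two fixed cameras placed the cradle about 1 mm and 0.6° apart and the column about 2 mm and 0.5° apart, and the wrist camera settled both.

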